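# Close up the coffee display stand

## Task

Get the coffee display stand ready for the tasting. First push the blue carton fully home into the stand's corner, flat against both the wooden back wall and the wooden end wall; then fold the yellow front flap up until it stands upright, and leave it there. Keep the carton standing and do not disturb the cups, glass, jar and mill around the stand.

Things in the scene. Friction and masses are not known exactly. Their poses are not given: they have to be found in the camera images.
- stand: low wooden stand, fixed; x axis roughly away from the robot. Origin on the table under the floor's middle. Floor 8 mm thick, x -130..130, y -58..55 mm. Two walls 8 mm thick, tops 60 mm above the table: back wall, inner face at y = +55; end wall, inner face at x = +130. Open at the -x end; yellow flap on the -y side
- carton: closed blue carton with a white band, 100 (own x) x 66 (own y) x 80 mm high, about 250 g, loose on the stand's floor and somewhat askew. Origin under its centre. When home its origin is at x = +80, y = +22 mm in the stand's frame, with its x axis along the stand's
- flap (a joint): yellow front flap, 250 mm along the stand's x, 100 mm from hinge to free edge, 5 mm thick, on a stiff hinge that stays where it is left. Angle in rad: 0 = folded out flat towards the stand's -y, 1.571 = upright, larger = leaning in over the stand (up to 2.2)
- flap_hinge (a point): middle of the flap's hinge line, at x = 0, y = -58, z = 8 mm in the stand's frame; the hinge runs along the stand's x
- flap_edge (a point): middle of the flap's free edge, 100 mm from the hinge
- cup_a: white ceramic cup, 86 mm across, 70 mm high; bystander; origin under its centre
- cup_b: second white ceramic cup, same size; bystander; origin under its centre
- tumbler: clear glass tumbler, 74 mm across, 85 mm high; bystander; origin under its centre
- cup_stack: upside-down stack of white paper cups, 85 mm across, 170 mm high; bystander; origin under its centre
- jar: amber jar with steel cap, 70 mm across, 100 mm high; bystander; origin under its centre
- mill: dark wooden pepper mill, 52 mm across, 165 mm high; bystander; origin under its centre
Not all that is in view belongs to the job. Of the things like the carton, leave any that is red; of the rest the smaller one is meant.

How it is judged:
On the way, in this order (a step that is already met when the one before it is completed fails the run):
1. the carton is home against the back wall and the end wall (x of carton in the frame of stand above 0.0755 m and y of carton in the frame of stand above 0.0175 m and angle between the x axis of carton and the x axis of stand, either way round below 0.06 rad and angle between carton's own z axis and vertical below 0.06 rad), for 0.2 s.
2. the flap stands upright (all of step 1 and value of joint flap between 1.451 and 1.691 rad), for 0.2 s.
At the end, for the whole second after the job is handed in: The carton stands within 4.5 mm of both the back wall and the end wall, square to them within 0.06 rad and not tipped, the flap is within 0.12 rad (7 degrees) of upright (1.571), and both are at rest (all of step 2 and linear speed of carton below 0.02 m/s and velocity of joint flap between -0.05 and 0.05 rad/s); the robot touches nothing.
It fails at once if the carton is tipped by more than 0.5 rad (angle between carton's own z axis and vertical above 0.5 rad).
It fails at once if a bystander is moved by more than 30 mm or tipped by more than 0.5 rad (distance of any of cup_a, cup_b, tumbler, cup_stack, jar, mill from where it was at the start of the episode above 0.03 m or angle between any of cup_a, cup_b, tumbler, cup_stack, jar, mill's own z axis and vertical above 0.5 rad).
It also fails if it takes over 61 s, if anything falls off the work surface, if the arm or the gripper's body presses on something with over 40 N, if the wrist force passes 120 N, or if a joint passes its speed limit or range.

## Robot

A 6-joint arm with a two-finger parallel gripper is mounted at the origin on the work surface. World frame = base frame: x ahead of the robot, y to its left, z up, the work surface at z = 0. Lengths are in m, angles in rad, forces in N, time in s.
With the tool pointing down it reaches from about 0.325 to 0.925 m from the base axis. Payload 3.1 kg.
Tool frame: the origin (TCP) lies between the finger pads; the fingertips stand bot.tip_extent ahead of it and the grasp point (between the pads) lies 5 mm behind it (bot.tip_extent is the distance from the TCP to the fingertips, in m); z points along the fingers, y is the line along which they close (so a half turn about z gives the same grasp; the last joint's range is limited). The gripper opens to 85 mm and grips with 20 to 120 N. Pads are 22 mm wide; open, the fingers measure 114 mm over their backs; the gripper's body (76 mm by 85 mm) begins 54 mm behind the grasp point. The pads swing forward as they close: fully open they stand 13 mm farther back than shut.
Start: joints at [1.028, 0.217, 1.613, -0, 1.311, -0.112], TCP at [0.261, 0.568, 0.245] pointing down, gripper open.
Joint ranges: [-2.75, 2.75], [-0.78, 2.1], [0.31, 2.55], [-1.13, 4.27], [0.13, 2.63], [-2.58, 2.58]. Speed limits (rad/s): [2.79, 2.79, 3.14, 3.14, 3.14, 3.14].

## Interface

Orientations are given as a rotation vector (axis times angle).
In Python, from cell import bot, effector, snapshot, recognise gives the robot as it stands. Calls block until the motion is done:
- bot.move_ptp(position, orientation): joint-space move of the TCP to a pose.
- bot.move_straight(position, speed=0.15, orientation=None, contact_N=None): straight line of the TCP; orientation=None keeps the orientation; speed is the mean speed in m/s. With contact_N (N) it stops when the force on the tool has changed by that much, and returns True; else False.
- bot.move_j(angles): joint-space move.
- effector.set_gripper(opening, strength=None): finger opening in m; strength is the grip in N (None keeps the last); returns when the fingers have stopped.
- bot.dwell(seconds).
- bot.ik(position, orientation): joint angles nearest the present ones, or None.
- snapshot(name): name is "scene" or "top" or "wrist"; returns a dict with "image" (384x512x3 uint8, red, green, blue), "vertical_fov" (degrees; the focal length in pixels is half the picture's height over the tangent of half this angle, whatever the lens; pixels are square), "cx", "cy" (the principal point, pixels), "k1" (the pictures are not rectified: a ray, as slopes to the right and down, at radius r is drawn at 1 + k1 r^2 times it, then the intrinsics apply), "pose" (4x4, takes a point from camera to world coordinates); the wrist camera has in their place "T_tool_cam" (4x4, takes a point from camera to tool coordinates, whose origin is the TCP and whose axes are the flange's). Camera axes: x right, y down, z forward; pixel columns grow to the right and rows downward; lengths in m; the calibration is good to about 2 mm. A picture is of the moment at which its call begins: read the wrist's pose just before it. There is no depth.
A pose or a line that the arm cannot do raises bot.PlanningError and nothing moves.
- bot.close_job(): hands the job in; it is judged then, once.
Trained networks look in a picture, given as the dict that the camera call returned (one of the last four; its "shot" number tells which), for a name from the list of things; names that differ only in an ending like _2 or _b are one class to them, and where a whole thing is asked for, a point or a joint stands for the part that bears it (a point fixed in the world has none). Each returns a list of dicts, best first, with "confidence" (0 to 1); they miss things now and then, are a little off and sometimes report something else, mostly with a low value. They report only what shows in the picture. A call takes as long as a camera call. They do not tell look-alikes from the thing itself.
- recognise(picture, label): "uv" ([column, row] in pixels, amid what is visible of it).
Readings, each from a call of its own:
- bot.read_time(): time.
- bot.read_q(): joint angles.
- bot.read_qd(): joint speeds.
- bot.read_tau(): joint torques, N m.
- bot.read_tcp_pos(): TCP position.
- bot.read_tool_rot(): TCP orientation.
- bot.read_ft_force(): force on the tool from outside, world axes, zero at the start.
- bot.read_ft_torque(): the same for the moment, N m.
- bot.read_grip_width(): finger opening in m.
- bot.read_grip_force(): force on a finger pad.
Only numpy, scipy, OpenCV 4.12 (cv2) and the standard library are available. Lean on these libraries where they do the work, as an engineer would, in place of code of your own. Each camera call takes 0.05 s, during which the arm holds its last target. There are 200 camera calls.

## Working session

There is one attempt and no reset: what is moved stays moved. The work goes in short steps, each a Python script; the robot and the scene stay as the last script left them, time stands still between calls to the robot, and variables do not carry over. Pictures are saved under pics/ and viewed, at most 10 in all, crops included, and the job is handed in when it is done.

```bash
ls; mkdir -p pics; python3 - <<'E'
from cell import bot, effector, snapshot, recognise
import cv2, numpy as np
for n in ("scene","top"):
    s=snapshot(n); cv2.imwrite(f"pics/{n}0.png",cv2.resize(s["image"][...,::-1],None,fx=1.5,fy=1.5,interpolation=cv2.INTER_CUBIC))
    print(n,s["vertical_fov"],s["cx"],s["cy"],s["k1"],np.round(s["pose"],3).tolist())
    for l in ["stand","carton","flap","flap_hinge","flap_edge","cup_a","tumbler","cup_stack","jar","mill"]:
        print(l,[(np.round(d["uv"]).tolist(),round(d["confidence"],2)) for d in recognise(s,l)])
print(bot.tip_extent,bot.read_tool_rot(),bot.read_time())
E
```

```text
pics
scene 53.43982689589108 249.28756246655828 187.53414395214713 -0.13187907204447163 [[-0.053, 0.851, -0.523, 1.073], [0.999, 0.046, -0.027, 0.048], [0.001, -0.523, -0.852, 0.928], [0.0, 0.0, 0.0, 1.0]]
stand [([214.0, 221.0], 0.62)]
carton [([231.0, 214.0], 0.81), ([289.0, 152.0], 0.76), ([213.0, 127.0], 0.75), ([203.0, 206.0], 0.4)]
flap [([202.0, 206.0], 0.84)]
flap_hinge [([217.0, 218.0], 0.88)]
flap_edge [([201.0, 203.0], 0.91)]
cup_a [([295.0, 250.0], 0.7), ([308.0, 206.0], 0.6)]
tumbler [([116.0, 174.0], 0.82)]
cup_stack [([64.0, 212.0], 0.86)]
jar [([416.0, 224.0], 0.7), ([201.0, 206.0], 0.3), ([295.0, 253.0], 0.25)]
mill [([399.0, 164.0], 0.92)]
top 49.843655898079064 257.97501645760593 193.5126661130538 -0.004622292548742339 [[0.016, -0.995, 0.101, 0.393], [-1.0, -0.016, -0.004, 0.011], [0.005, -0.101, -0.995, 1.36], [0.0, 0.0, 0.0, 1.0]]
stand [([276.0, 175.0], 0.75), ([405.0, 157.0], 0.22)]
carton [([291.0, 254.0], 0.88), ([217.0, 232.0], 0.74)]
flap [([293.0, 174.0], 0.73), ([216.0, 133.0], 0.71)]
flap_hinge [([276.0, 175.0], 0.63), ([120.0, 161.0], 0.59), ([292.0, 176.0], 0.26)]
flap_edge [([292.0, 177.0], 0.9)]
cup_a [([206.0, 176.0], 0.82), ([216.0, 133.0], 0.74)]
tumbler [([375.0, 202.0], 0.57)]
cup_stack [([212.0, 131.0], 0.73), ([407.0, 154.0], 0.61)]
jar [([119.0, 162.0], 0.83)]
mill [([121.0, 218.0], 0.91)]
0.014 [ 6.71424793e-01  3.06900021e+00 -2.37126962e-05] 1.1
```

View pics/scene0.png

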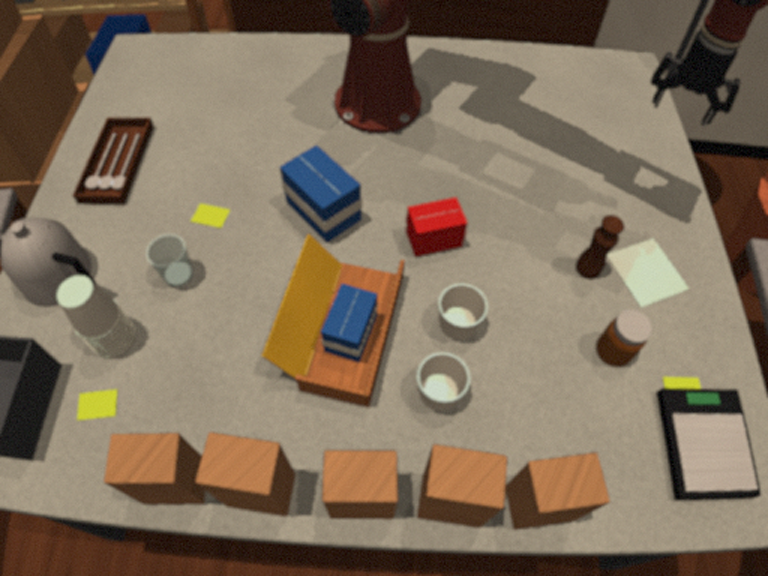

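View pics/top0.png

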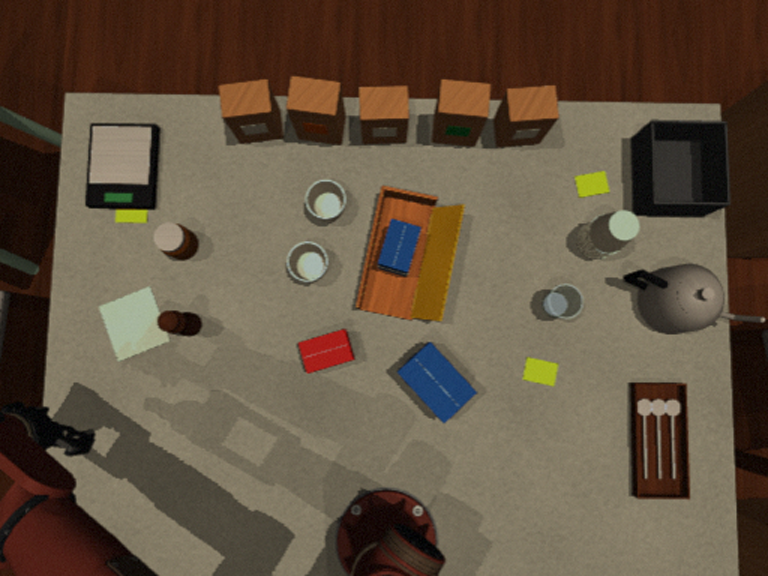

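Three carton-like things in the top picture (1.5x pixels): a red one (327,350), a large blue one (436,381) and a small blue one on the stand (399,246). The red one is to be left alone. Of the two blue ones, the smaller is meant, and it is also the one on the stand's floor. I'll enlarge it to confirm.

```bash
python3 - <<'E'
from cell import snapshot
import cv2, numpy as np
out=np.zeros((520,800,3),np.uint8)
for n,(c0,c1,r0,r1),x in (("top",(227,317,115,225),0),("scene",(170,275,150,275),380)):
    im=np.mean([snapshot(n)["image"].astype(float) for _ in range(6)],0).astype(np.uint8)[...,::-1]
    np.save(n+"0.npy",im)
    c=cv2.resize(im[r0:r1,c0:c1],None,fx=4,fy=4,interpolation=cv2.INTER_CUBIC)
    out[:c.shape[0],x:x+c.shape[1]]=c
cv2.imwrite("pics/crop0.png",out)
E
```

```text
(no output)
```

View pics/crop0.png

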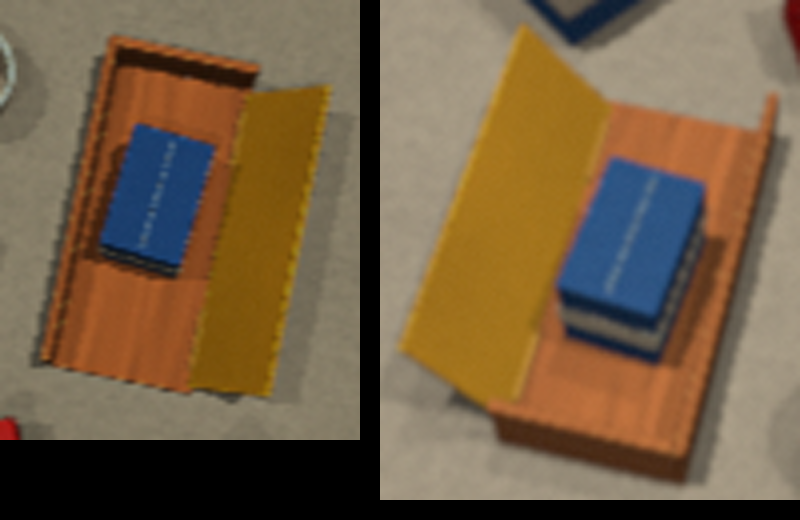

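The crop confirms it: the smaller blue carton is on the stand, with its top at scene crop (632,238). The flap is partly raised. I'll fit the poses from the corners.

```bash
cat > fit.py <<'E'
import numpy as np
from scipy.optimize import least_squares
from cell import snapshot
def project(s,P):
    T=np.linalg.inv(s["pose"]); p=T[:3,:3]@P+T[:3,3]; a=p[:2]/p[2]
    a=a*(1+s["k1"]*(a@a)); f=192/np.tan(np.radians(s["vertical_fov"])/2)
    return np.array([s["cx"],s["cy"]])+f*a
def rz(x,y,th,p): c,s=np.cos(th),np.sin(th); return np.array([x+c*p[0]-s*p[1],y+s*p[0]+c*p[1],p[2]])
def world(v,kind,p):
    if kind=="s": q=p
    elif kind=="f": q=(p[0],-.058-np.cos(v[3])*.1,.008+np.sin(v[3])*.1)
    else: return rz(v[4],v[5],v[6],p)
    return rz(v[0],v[1],v[2],np.array(q))
def fit(obs,x0):
    cams={n:snapshot(n) for n in {o[0] for o in obs}}
    r=lambda v:np.concatenate([project(cams[n],world(v,k,p))-uv for n,k,p,uv in obs])
    s=least_squares(r,x0,loss="soft_l1",f_scale=.7); return s.x,r(s.x).reshape(-1,2)
E
cat > f0.py <<'E'
from fit import *
def C(cam,x,y): return np.array([(x+.5)/4-.5+227,(y+.5)/4-.5+115]) if cam=="top" else np.array([(x-380+.5)/4-.5+170,(y+.5)/4-.5+150])
L=[("top","s",(.138,.063,.06),113,37),("top","s",(.138,-.058,.06),260,67),("top","s",(-.13,.063,.06),40,360),("top","s",(-.13,-.058,.008),190,391),
("top","f",(.125,),331,86),("top","f",(-.125,),270,396),
("scene","s",(.138,.063,.06),685,458),("scene","s",(.138,-.058,.06),490,405),("scene","s",(-.13,.063,.06),772,95),("scene","s",(-.125,-.058,.008),608,100),
("scene","f",(-.125,),523,25),("scene","f",(.125,),402,348)]
c=[(.05,.033),(.05,-.033),(-.05,-.033),(-.05,.033)]
for p,u in zip(c,[(136,124),(214,149),(180,266),(98,243)]): L.append(("top","c",p+(.088,),*u))
for p,u in zip(c,[(558,285),(655,318),(706,185),(612,157)][::1]): pass
for p,u in zip(c,[(655,318),(558,285),(612,157),(706,185)]): L.append(("scene","c",p+(.088,),*u))
obs=[(n,k,p,C(n,x,y)) for n,k,p,x,y in L]
v,r=fit(obs,[.55,0,-.2,.9,.55,0,-.25]); print(np.round(v,4))
for o,e in zip(obs,r): print(o[0],o[1],o[2],np.round(e,2))
d=v[4:6]-v[:2];c,s=np.cos(v[2]),np.sin(v[2]);print("carton in stand",c*d[0]+s*d[1],-s*d[0]+c*d[1],v[6]-v[2])
E
python3 f0.py
```

```text
[ 0.6052 -0.0144 -0.1865  0.9616  0.6191 -0.0165 -0.274 ]
top s (0.138, 0.063, 0.06) [-0.66 -0.74]
top s (0.138, -0.058, 0.06) [-0.53 -0.79]
top s (-0.13, 0.063, 0.06) [ 0.44 -0.11]
top s (-0.13, -0.058, 0.008) [-0.17  0.75]
top f (0.125,) [-0.37 -0.37]
top f (-0.125,) [-0.44  0.21]
scene s (0.138, 0.063, 0.06) [-0.83 -1.23]
scene s (0.138, -0.058, 0.06) [-0.27  0.66]
scene s (-0.13, 0.063, 0.06) [ 1.15 -0.96]
scene s (-0.125, -0.058, 0.008) [0.02 0.93]
scene f (-0.125,) [-0.38 -0.99]
scene f (0.125,) [-0.7  -0.14]
top c (0.05, 0.033, 0.088) [-0.42 -0.97]
top c (0.05, -0.033, 0.088) [ 0.31 -1.27]
top c (-0.05, -0.033, 0.088) [-0.23 -0.14]
top c (-0.05, 0.033, 0.088) [-0.09 -0.43]
scene c (0.05, 0.033, 0.088) [ 0.13 -0.48]
scene c (0.05, -0.033, 0.088) [-0.91 -0.1 ]
scene c (-0.05, -0.033, 0.088) [-0.23 -0.93]
scene c (-0.05, 0.033, 0.088) [ 0.48 -0.84]
carton in stand 0.014008891283072696 0.0005451224042975684 -0.08752734583553154
```

Residuals are about 1 px, or 3 mm. The carton sits at (14, 0) mm in the stand's frame, turned -5°, and the flap is at 55°. I'll push it to the back wall first, then to the end wall, with the gripper closed and vertical.

```bash
cat > h.py <<'E'
import numpy as np
from scipy.spatial.transform import Rotation as R
from cell import bot, effector, snapshot, recognise
X0,Y0,TH=0.6052,-0.0144,-0.1865
c,s=np.cos(TH),np.sin(TH)
def W(x,y,z): return [X0+c*x-s*y, Y0+s*x+c*y, z]          # stand frame (m) -> world
def S(p): dx,dy=p[0]-X0,p[1]-Y0; return np.round([c*dx+s*dy,-s*dx+c*dy,p[2]],4)
def down(yaw):                                            # tool z down, tool y along yaw (world)
    y=np.array([np.cos(yaw),np.sin(yaw),0]); z=np.array([0,0,-1.]); 
    return R.from_matrix(np.c_[np.cross(y,z),y,z]).as_rotvec()
def stat(m): print(m,"tcp",S(bot.read_tcp_pos()),"F",np.round(bot.read_ft_force(),1),"t",round(bot.read_time(),2))
E
python3 - <<'E'
from h import *
effector.set_gripper(0.0); print("tip",bot.tip_extent,bot.read_grip_width())
q0=np.array(bot.read_q())
best=min((TH,TH+np.pi),key=lambda a:np.inf if (q:=bot.ik(W(.014,-.056,.2),down(a))) is None else abs(q[5]))
print("yaw",best,np.round(bot.ik(W(.014,-.056,.2),down(best)),2))
bot.move_ptp(W(.014,-.057,.2),down(best)); stat("above")
print(bot.move_straight(W(.014,-.057,.042+bot.tip_extent),speed=.12,contact_N=6)); stat("down")
print(bot.move_straight(W(.014,-.01,.042+bot.tip_extent),speed=.04,contact_N=10)); stat("push y")
E
```

```text
tip 0.014 0.00030628013251681217
yaw -0.1865 [-0.23  0.23  1.68 -0.    1.23 -0.05]
above tcp [ 0.0139 -0.056   0.2001] F [-0.2  0.2  0.1] t 5.15
False
down tcp [ 0.015  -0.0571  0.0571] F [ 0.2 -0.2  0. ] t 6.5
True
push y tcp [ 0.014  -0.0221  0.0561] F [-0.5 -1.4  1.1] t 7.36
```

```bash
python3 - <<'E'
from h import *
z=.056
for p in ((.014,-.050),(-.07,-.050),(-.07,.022)): bot.move_straight(W(*p,z),speed=.12)
stat("behind")
print(bot.move_straight(W(.03,.022,z),speed=.04,contact_N=10)); stat("push x")
im=snapshot("top")["image"][...,::-1]
import cv2
bot.move_straight(W(-.02,.022,z),speed=.12)
bot.move_straight(W(-.02,-.052,z),speed=.12)
bot.move_straight(W(.08,-.052,z),speed=.12)
print(bot.move_straight(W(.08,-.01,z),speed=.04,contact_N=10)); stat("press y")
bot.move_straight(W(.08,-.05,z),speed=.12)
bot.move_straight(W(.08,-.05,.25),speed=.2)
bot.move_straight(W(-.03,-.27,.25),speed=.25); stat("clear")
out=np.zeros((520,800,3),np.uint8)
for n,(c0,c1,r0,r1),x in (("top",(227,317,115,225),0),("scene",(170,275,150,275),380)):
    im=np.mean([snapshot(n)["image"].astype(float) for _ in range(4)],0).astype(np.uint8)[...,::-1]
    k=cv2.resize(im[r0:r1,c0:c1],None,fx=4,fy=4,interpolation=cv2.INTER_CUBIC)
    out[:k.shape[0],x:x+k.shape[1]]=k
cv2.imwrite("pics/crop1.png",out)
E
```

```text
behind tcp [-0.0699  0.0218  0.0559] F [ 0.2  0.1 -0.1] t 9.33
True
push x tcp [0.0003 0.0219 0.056 ] F [-2.7  1.   4.4] t 10.97
True
press y tcp [ 0.0799 -0.0221  0.056 ] F [ 0.  -1.7  1.2] t 13.83
clear tcp [-0.0298 -0.2693  0.2498] F [ 0.1 -0.   0.1] t 16.47
```

View pics/crop1.png

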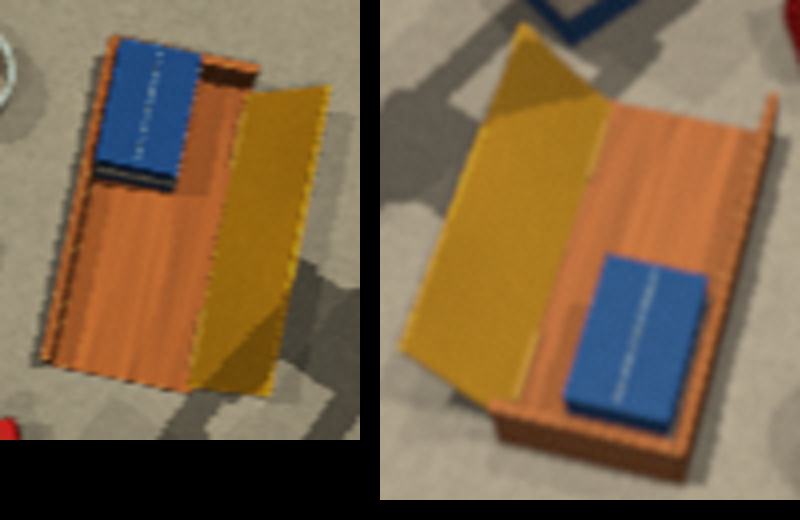

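The carton now stands flat against the back wall, with its top at crop (148,108). The gap to the end wall, near scene crop (620,420), needs measuring.

```bash
python3 - <<'E'
src=open("f0.py").read()
src=src.replace("[(136,124),(214,149),(180,266),(98,243)]","[(118,38),(201,53),(176,178),(97,164)]").replace("[(655,318),(558,285),(612,157),(706,185)]","[(670,430),(566,403),(608,255),(709,275)]")
exec(src)
for y in (.0755,.07,.08):
    print(y,[np.round(project(snapshot("scene"),rz(*v[:3],np.array([y+.05,d+.022,.088])))*4-np.array([680-380,600])+[0,0],1) for d in (.033,-.033)])
E
```

```text
[ 0.6052 -0.0144 -0.1865  0.9616  0.6894 -0.0081 -0.1739]
top s (0.138, 0.063, 0.06) [-0.66 -0.74]
top s (0.138, -0.058, 0.06) [-0.53 -0.79]
top s (-0.13, 0.063, 0.06) [ 0.44 -0.11]
top s (-0.13, -0.058, 0.008) [-0.17  0.75]
top f (0.125,) [-0.37 -0.37]
top f (-0.125,) [-0.44  0.21]
scene s (0.138, 0.063, 0.06) [-0.83 -1.23]
scene s (0.138, -0.058, 0.06) [-0.27  0.66]
scene s (-0.13, 0.063, 0.06) [ 1.15 -0.96]
scene s (-0.125, -0.058, 0.008) [0.02 0.93]
scene f (-0.125,) [-0.38 -0.99]
scene f (0.125,) [-0.7  -0.14]
top c (0.05, 0.033, 0.088) [-0.05 -0.83]
top c (0.05, -0.033, 0.088) [-0.2  -0.69]
top c (-0.05, -0.033, 0.088) [ 0.16 -1.16]
top c (-0.05, 0.033, 0.088) [-0.85 -1.61]
scene c (0.05, 0.033, 0.088) [ 0.42 -1.85]
scene c (0.05, -0.033, 0.088) [-0.75 -1.08]
scene c (-0.05, -0.033, 0.088) [-0.5  -0.58]
scene c (-0.05, 0.033, 0.088) [ 0.13 -0.23]
carton in stand 0.08153725045259708 0.021870800970679914 0.012642981142684973
0.0755 [array([671.7, 412.2]), array([563.7, 387.2])]
0.07 [array([674. , 403.7]), array([566.3, 378.8])]
0.08 [array([669.8, 419.2]), array([561.6, 394. ])]
```

The fit puts the carton at (81.5, 21.9) mm and 0.7°, against a home of (80, 22). I'll do one firmer confirming push along x, then raise the flap.

```bash
cat > crop.py <<'E'
from h import *
import cv2
def crop(f):
    out=np.zeros((520,800,3),np.uint8)
    for n,(c0,c1,r0,r1),x in (("top",(227,317,115,225),0),("scene",(170,275,150,275),380)):
        im=np.mean([snapshot(n)["image"].astype(float) for _ in range(4)],0).astype(np.uint8)[...,::-1]
        k=cv2.resize(im[r0:r1,c0:c1],None,fx=4,fy=4,interpolation=cv2.INTER_CUBIC)
        out[:k.shape[0],x:x+k.shape[1]]=k
    cv2.imwrite(f,out)
E
python3 - <<'E'
from crop import *
z=.056
bot.move_straight(W(-.04,.022,.2),speed=.25)
bot.move_straight(W(-.04,.022,z),speed=.15,contact_N=8)
print(bot.move_straight(W(.03,.022,z),speed=.04,contact_N=18)); stat("push x")
bot.move_straight(W(-.04,.022,z),speed=.12)
bot.move_straight(W(-.04,.022,.2),speed=.25)
bot.move_straight(W(0,-.16,.2),speed=.25)
bot.move_straight(W(0,-.16,.06+.014),speed=.15,contact_N=8); stat("outside")
print(bot.move_straight(W(0,-.0715,.074),speed=.04,contact_N=35)); stat("flap")
bot.dwell(.3)
bot.move_straight(W(0,-.16,.074),speed=.1)
bot.move_straight(W(0,-.27,.25),speed=.25); stat("clear")
crop("pics/crop2.png")
E
```

```text
True
push x tcp [-0.      0.0219  0.0562] F [-2.6  0.2  5.2] t 20.77
outside tcp [ 0.001  -0.16    0.0752] F [ 0.3 -1.1  0.3] t 23.86
True
flap tcp [ 0.0018 -0.0913  0.0806] F [-0.8 -0.1  4.8] t 25.44
clear tcp [-0.001  -0.2689  0.2482] F [-0.2  0.6  0. ] t 27.55
```

View pics/crop2.png

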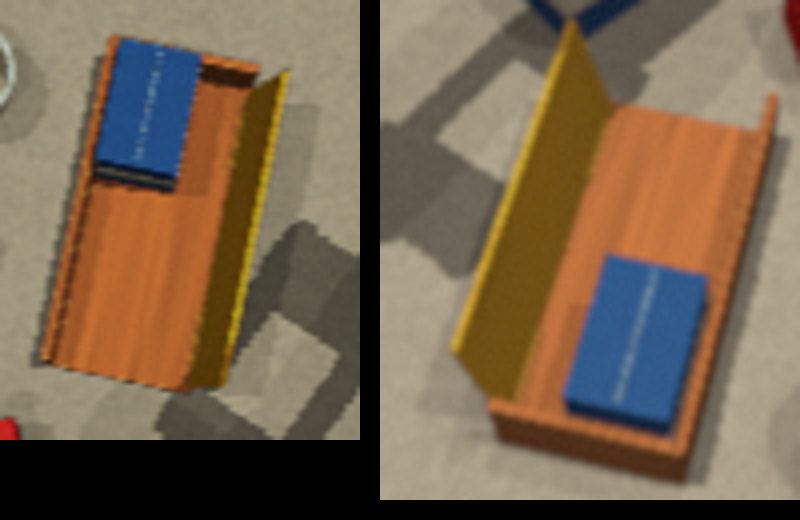

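The second x push stopped at the same place, so the carton is home. The flap is at about 77° (edge at top crop (258,230)): the first stroke stopped at its force limit with the finger riding up. I'll continue with the finger higher.

```bash
python3 - <<'E'
from crop import *
z=.096
bot.move_straight(W(0,-.13,.2),speed=.25)
bot.move_straight(W(0,-.13,z),speed=.15,contact_N=8); stat("outside")
print(bot.move_straight(W(0,-.0715,z),speed=.03,contact_N=40)); stat("flap")
bot.dwell(.3); stat("settled")
bot.move_straight(W(0,-.13,z),speed=.1)
bot.move_straight(W(0,-.27,.25),speed=.25); stat("clear")
crop("pics/crop3.png")
E
```

```text
outside tcp [ 0.001  -0.1306  0.0971] F [ 0.2 -0.1  0.9] t 29.53
False
flap tcp [-0.0001 -0.0715  0.0959] F [ 0.8 -1.6  1.3] t 31.63
settled tcp [-0.0001 -0.0715  0.0959] F [ 0.2 -1.2  0.1] t 31.93
clear tcp [-0.0009 -0.2687  0.2483] F [-0.3  0.1  0.4] t 33.65
```

View pics/crop3.png

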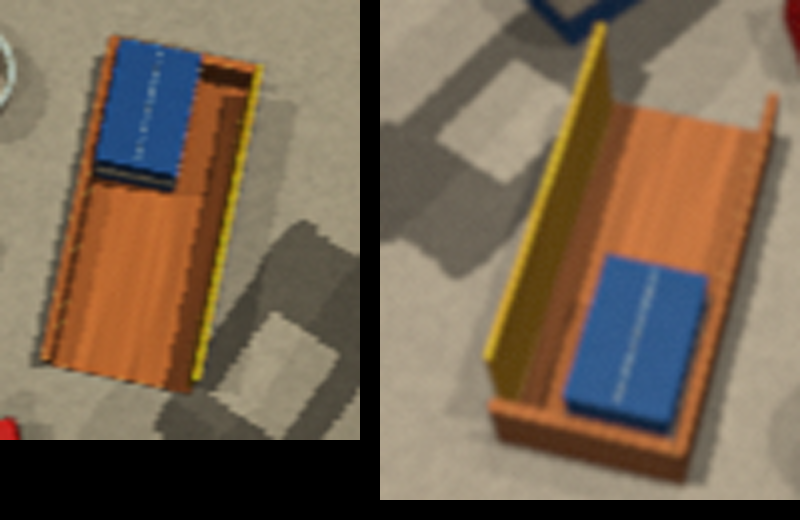

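The flap now looks upright, with its edge running from top crop (261,67) to (197,381). I'll fit its angle.

```bash
python3 - <<'E'
src=open("f0.py").read()
src=src.replace("331,86","260,67").replace("270,396","197,381").replace("523,25","601,25").replace("402,348","489,358")
src=src.replace("[(136,124),(214,149),(180,266),(98,243)]","[(118,38),(201,53),(176,178),(97,164)]").replace("[(655,318),(558,285),(612,157),(706,185)]","[(670,430),(566,403),(608,255),(709,275)]")
src=src.replace("for o,e in zip(obs,r):","for o,e in [(o,e) for o,e in zip(obs,r) if o[1]=='f']:")
exec(src)
g=[o for o in obs if o[1]=='f']
v0=np.array([.6052,-.0144,-.1865,0,0,0,0])
for n in ("top","scene"):
    cam=snapshot(n)
    for a in (1.45,1.5,1.571,1.65):
        v0[3]=a; print(n,a,[np.round(project(cam,world(v0,k,p))-uv,1) for m,k,p,uv in g if m==n])
E
```

```text
[ 0.605  -0.0147 -0.1857  1.5789  0.6894 -0.0081 -0.1739]
top f (0.125,) [-0.23 -0.68]
top f (-0.125,) [-0.3  -0.13]
scene f (-0.125,) [ 0.11 -0.93]
scene f (0.125,) [-0.5  -0.35]
carton in stand 0.0817269272554992 0.02207550660078423 0.011842729013952724
top 1.45 [array([3.8, 0.2]), array([3.7, 0.7])]
top 1.5 [array([ 2.2, -0.2]), array([2.1, 0.3])]
top 1.571 [array([-0. , -0.7]), array([-0.2, -0.1])]
top 1.65 [array([-2.5, -1.1]), array([-2.7, -0.6])]
scene 1.45 [array([-4.4, -1.6]), array([-5.6, -1.4])]
scene 1.5 [array([-2.6, -1.4]), array([-3.6, -1. ])]
scene 1.571 [array([-0. , -0.9]), array([-0.7, -0.4])]
scene 1.65 [array([ 2.8, -0.3]), array([2.5, 0.4])]
```

The flap is at 1.58 rad in both views, the carton is home and the robot is clear, so I'm handing it in.

```bash
python3 -c "
from cell import bot
print(bot.close_job(), bot.read_time())"
```

```text
the job is handed in; nothing more can be done
the job is handed in; nothing more can be done
```

The job is handed in (no verdict came back): the blue carton is home in the corner, at about (82, 22) mm and 0.7° in the stand's frame, the flap stands at about 1.58 rad, and the robot is clear; I did not re-measure the cups, glass, jar and mill.

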